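# Close and lock the dust extractor's inlet

## Task

The dust extractor on the bench is about to be carried off, so its inlet has to be shut dust-tight. Turn the orange lock ring back to the white open mark, set the yellow closing cap fully home in the inlet with its two lugs in the notches, then turn the ring to the red locked mark so that it holds the cap in. Leave the tape measure, the tub and the ear defenders where they are.

Things in the scene. Friction and masses are not known exactly. Their poses are not given: they have to be found in the camera images.
- extractor: Dust extractor, grey and black case 360 mm deep, 290 wide, 250 high, fixed on the bench. Origin: centre of its underside; x to its back, y to its left, z up. The front half of its top is a deck sloping 35 degrees down to the front (-x), with the inlet in its middle. Behind it a bar handle, to 276 mm high. Dial, switch and socket cover: under 20 mm off the deck, 85 mm or more from the inlet axis.
- inlet: Round inlet socket, fixed in the sloping deck. Origin: on its axis, in the deck's surface. z: the axis, outwards, 35 degrees from vertical, leaning to the extractor's front; x: up the slope; y: to the extractor's left. Black, 54 mm across; bore 37 mm across, open down to z = 0; mouth at z = 14 mm. Rim round the mouth, inside 46 mm across, up to z = 20 mm, with a 15 mm wide notch at +y and at -y.
- lock_ring (a joint): Orange lock ring, captive round the inlet, turns about the inlet's axis: 0 = open stop (lever at white mark), 1.2 rad = locked stop (lever at red mark), growing clockwise seen from outside. Starts part-way; stiff (0.12 N m), stays where left. Plain ribbed ring 66 mm across, inlet z = 2 to 26 mm, can be gripped across it. Its lever points (0.6 - value) rad from the inlet's x towards y.
- ring_lever (a point): Point on top of the ring's only lever, on its white line, 45 mm from the inlet's axis and 25 mm above the deck. Lever: orange, 12 mm wide, 22 mm high (3 to 25 mm above the deck), out to 56 mm from the axis. Axes: the ring's own, turning with it; z outwards.
- ring_top (a point): Point on the inlet's axis level with the ring's top edge, 26 mm above the deck. Two tabs inside this edge (radius 23 mm and out, 21 to 26 mm above the deck) let the cap's lugs through only while the ring's value is below about 0.35; at the locked mark they lie 2 mm above the lugs of a seated cap.
- inlet_seat (a point): Point on the inlet's axis 2 mm above the deck, where the cap's origin lies when the cap is fully home (flange on the mouth, lugs in the notches). Axes as the inlet.
- open_mark (a point): White radial dash on the deck, 60 to 76 mm from the inlet's axis; this is its middle. The ring is open when its lever points at it.
- locked_mark (a point): Red radial dash on the deck, 60 to 76 mm from the inlet's axis; this is its middle. The ring is locked when its lever points at it.
- cap: Yellow closing cap, about 60 g, standing on the bench handle up. Origin: centre of its plug's underside; z up the handle; y along lugs and handle. Plug 33 mm across, 12 mm deep, tapered to 27 at the foot; flange 41 mm across, z = 12 to 17 mm; lugs at +y and -y at that height, 10 mm wide, 51 over both; bar handle 14 mm wide (x), 36 long (y), z = 17 to 47 mm. Same after a half turn.
- tape_measure: Green and black tape measure, 70 x 38 x 66 mm, standing on the bench. Origin: centre of its underside. Not to be disturbed.
- tub: White open plastic tub, 104 mm across the rim, 105 mm high. Origin: centre of its underside. Not to be disturbed.
- ear_defenders: Black ear defenders lying on the bench. Origin: on the bench midway between the two cups, which are 66 mm high and 154 mm over both along y; the headband bow reaches 147 mm along +x. Not to be disturbed.
Mind the look-alikes: they are no part of the job. What is meant by the cap is not blue or pink, and is the larger of those in its own colour.

How it is judged (in metres and radians):
On the way, in this order (a step that is already met when the one before it is completed fails the run):
1. the lock ring is turned back to the white open mark (within 0.2 rad) (value of joint lock_ring below 0.2 rad), for 0.2 s.
2. the cap is fully home in the inlet (origin within 5 mm of inlet_seat, axes within 0.12 rad) with the ring still open (distance between cap and inlet_seat below 0.005 m and angle between the z axis of cap and the z axis of inlet, either way round below 0.12 rad and value of joint lock_ring below 0.4 rad), for 0.2 s.
3. the lock ring is turned to the red locked mark (within 0.1 rad) over the seated cap (value of joint lock_ring above 1.1 rad and distance between cap and inlet_seat below 0.005 m), for 0.2 s.
At the end, for the whole second after the job is handed in: The cap rests fully home in the inlet (its origin within 5 mm of inlet_seat, its axis within 0.12 rad of the inlet's) and the lock ring stands at the red locked mark (within 0.1 rad, joint above 1.1) (all of step 3 and angle between the z axis of cap and the z axis of inlet, either way round below 0.12 rad and linear speed of cap below 0.02 m/s); the robot touches nothing.
It fails at once if the tape measure is moved more than 30 mm (distance of tape_measure from where it was at the start of the episode above 0.03 m).
It fails at once if the tub is moved more than 30 mm (distance of tub from where it was at the start of the episode above 0.03 m).
It fails at once if the ear defenders are moved more than 30 mm (distance of ear_defenders from where it was at the start of the episode above 0.03 m).
It also fails if it takes over 72 s, if anything falls off the work surface, if the arm or the gripper's body presses on something with over 40 N, if the wrist force passes 120 N, or if a joint passes its speed limit or range.

## Robot

A 6-joint arm with a two-finger parallel gripper is mounted at the origin on the work surface. World frame = base frame: x ahead of the robot, y to its left, z up, the work surface at z = 0. Lengths are in m, angles in degrees, forces in N, time in s.
With the tool pointing down it reaches from about 0.325 to 0.9 m from the base axis. Payload 3.5 kg.
Tool frame: the origin (TCP) lies between the finger pads; the fingertips stand 17 mm ahead of it and the grasp point (between the pads) lies 2 mm behind it (manip.finger_overhang is the distance from the TCP to the fingertips, in m); z points along the fingers, y is the line along which they close (so a half turn about z gives the same grasp; the last joint's range is limited). The gripper opens to 85 mm and grips with 20 to 120 N. Pads are 22 mm wide; open, the fingers measure 114 mm over their backs; the gripper's body (76 mm by 85 mm) begins 54 mm behind the grasp point. The pads swing forward as they close: fully open they stand 13 mm farther back than shut.
Start: joints at [-73.992, 15.837, -1.513, 72.651, 0, 84.076], TCP at [0.233, -0.58, 0.248] pointing down, gripper open.
Joint ranges: [-178.77, 178.77], [-48.84, 107.48], [-61.69, 71.31], [-111.58, 123.2], [-90, 87.43], [-180, 180]. Speed limits (degrees/s): [147.25, 147.25, 180, 180, 180, 180].

## Interface

Orientations are given as [roll, pitch, yaw] about the fixed x, y, z axes, in that order (R = Rz(yaw) Ry(pitch) Rx(roll)).
In Python, from station import manip gives the robot as it stands. Calls block until the motion is done:
- manip.move_ptp(position, orientation): joint-space move of the TCP to a pose.
- manip.move_straight(position, orientation=None, rate=0.15, max_force=None): straight line of the TCP; orientation=None keeps the orientation; rate is the mean speed in m/s. With max_force (N) it stops when the force on the tool has changed by that much, and returns True; else False.
- manip.move_joints(angles): joint-space move.
- manip.move_gripper(opening, grasp_force=None): finger opening in m; grasp_force is the grip in N (None keeps the last); returns when the fingers have stopped.
- manip.dwell(seconds).
- manip.ik(position, orientation): joint angles nearest the present ones, or None.
- manip.capture(name): name is "side" or "top"; returns the picture (384x512x3 uint8, blue, green, red); there is no depth.
- manip.camera_params(name): a dict with "intrinsics" (3x3 intrinsics, pixels), "cam_to_world" (4x4, takes a point from camera to world coordinates). Camera axes: x right, y down, z forward; pixel columns grow to the right and rows downward; lengths in m; the calibration is good to about 2 mm. A picture is of the moment at which its call begins. camera_params takes no time and is no camera call.
A pose or a line that the arm cannot do raises manip.Unreachable and nothing moves.
- manip.sign_off(): hands the job in; it is judged then, once.
Readings, each from a call of its own:
- manip.get_t(): time.
- manip.get_qpos(): joint angles.
- manip.get_qvel(): joint speeds.
- manip.get_tau(): joint torques, N m.
- manip.get_tool_pos(): TCP position.
- manip.get_tcp_rot(): TCP orientation.
- manip.get_contact_force(): force on the tool from outside, world axes, zero at the start.
- manip.get_moment(): the same for the moment, N m.
- manip.get_finger_gap(): finger opening in m.
- manip.get_grasp_force(): force on a finger pad.
Only numpy, scipy, OpenCV 4.12 (cv2) and the standard library are available. Lean on these libraries where they do the work, as an engineer would, in place of code of your own. Each camera call takes 0.05 s, during which the arm holds its last target. There are 200 camera calls.

## Working session

There is one attempt and no reset: what is moved stays moved. The work goes in short steps, each a Python script; the robot and the scene stay as the last script left them, time stands still between calls to the robot, and variables do not carry over. Pictures are saved under pics/ and viewed, at most 10 in all, crops included, and the job is handed in when it is done.

```bash
ls; mkdir -p pics; python3 - <<'E'
from station import manip
import cv2,numpy as np
for n in("side","top"):
    cv2.imwrite(f"pics/{n}0.png",manip.capture(n)); p=manip.camera_params(n); print(n,np.round(p["intrinsics"],1).tolist(),np.round(p["cam_to_world"],3).tolist())
print(manip.get_t(),manip.get_tcp_rot(),manip.finger_overhang)
E
```

```text
pics
side [[364.9, 0.0, 255.1], [0.0, 364.9, 189.1], [0.0, 0.0, 1.0]] [[0.941, -0.189, 0.282, 0.239], [-0.339, -0.464, 0.819, -0.773], [-0.023, -0.866, -0.5, 0.63], [0.0, 0.0, 0.0, 1.0]]
top [[350.2, 0.0, 254.5], [0.0, 350.2, 186.7], [0.0, 0.0, 1.0]] [[0.029, -0.977, 0.211, 0.272], [-1.0, -0.029, 0.003, 0.012], [0.003, -0.211, -0.977, 1.188], [0.0, 0.0, 0.0, 1.0]]
0.1 [-1.79881113e+02 -1.20465113e-02  2.19314580e+01] 0.017
```

View pics/side0.png

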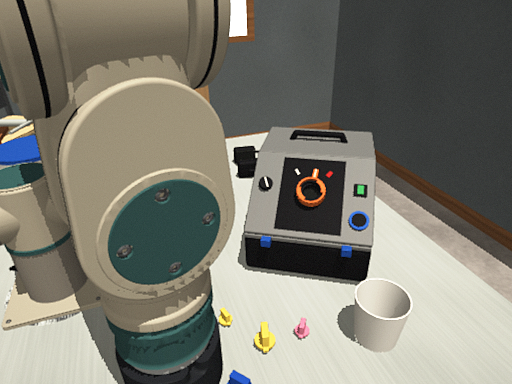

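View pics/top0.png

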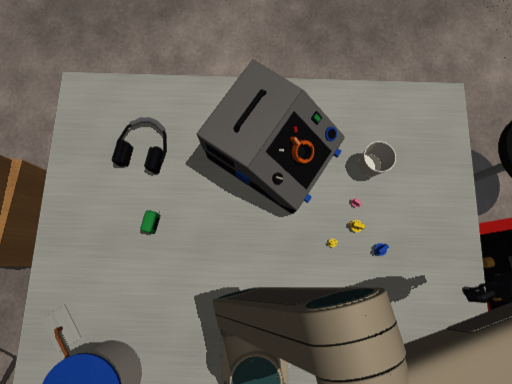

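The side view shows the orange ring at (311,192), its lever at (315,174), the white mark at (297,172) and the red mark at (330,174). In the top view the ring is at (303,150).

Cap candidates in the top view, with side-view pixels where I have them:
- Larger yellow: (357,226), side (264,338). **This is my choice.**
- Small yellow: (333,243), side (225,318).
- Pink: (356,203), side (302,328).
- Blue: (381,250), side (239,378).

```bash
cat > h.py <<'E'
import numpy as np,cv2
from station import manip
from scipy.spatial.transform import Rotation as Rn
def cam(n):
    p=manip.camera_params(n); return np.array(p["intrinsics"]),np.array(p["cam_to_world"])
def ray(n,uv):
    K,T=cam(n); d=T[:3,:3]@np.linalg.solve(K,[uv[0],uv[1],1]); return T[:3,3],d/np.linalg.norm(d)
def plane(n,uv,z):
    o,d=ray(n,uv); return o+d*(z-o[2])/d[2]
def tri(a,b):
    o1,d1=ray("side",a);o2,d2=ray("top",b)
    s=np.linalg.lstsq(np.c_[d1,-d2],o2-o1,rcond=None)[0]
    p,q=o1+s[0]*d1,o2+s[1]*d2
    return (p+q)/2,np.linalg.norm(p-q)
def proj(n,P):
    K,T=cam(n); q=K@(T[:3,:3].T@(np.asarray(P)-T[:3,3])); return q[:2]/q[2]
def blobs(im,lo,hi,amin=4):
    m=cv2.inRange(cv2.cvtColor(im,cv2.COLOR_BGR2HSV),lo,hi)
    n,l,s,c=cv2.connectedComponentsWithStats(m)
    return [(s[i][4],c[i].round(1).tolist(),s[i][:4].tolist()) for i in range(1,n) if s[i][4]>=amin]
E
python3 - <<'E'
from h import *
I={n:cv2.imread(f"pics/{n}0.png") for n in("side","top")}
roi={"side":(240,120,150,260),"top":(190,60,220,210)}
for n,im in I.items():
    x,y,w,h=roi[n]
    m=np.zeros_like(im); m[y:y+h,x:x+w]=im[y:y+h,x:x+w]
    x2=(200,290,130,80) if n=="side" else (310,190,90,75)
    m[x2[1]:x2[1]+x2[3],x2[0]:x2[0]+x2[2]]=im[x2[1]:x2[1]+x2[3],x2[0]:x2[0]+x2[2]]
    print(n,"orange",blobs(m,(6,150,90),(17,255,255),20)); print(" red",blobs(m,(0,150,80),(4,255,255)),blobs(m,(174,150,80),(180,255,255)))
    print(" yellow",blobs(m,(20,120,80),(32,255,255),10))
def c(im,x,y,w,h): return cv2.resize(im[y:y+h,x:x+w],(400,300),interpolation=cv2.INTER_CUBIC)
s,t=I["side"],I["top"]
cv2.imwrite("pics/c1.png",np.vstack([np.hstack([c(s,276,154,80,60),c(t,265,115,80,60)]),np.hstack([c(s,205,295,80,60),c(t,317,200,80,60)])]))
E
```

```text
side orange [(np.int32(125), [317.6, 125.6], [299, 122, 31, 7]), (np.int32(430), [310.8, 190.5], [296, 168, 30, 39])]
 red [(np.int32(34), [329.0, 173.9], [325, 171, 8, 7])] []
 yellow [(np.int32(171), [224.7, 317.6], [219, 308, 13, 18]), (np.int32(394), [264.3, 338.2], [254, 322, 21, 31])]
top orange [(np.int32(194), [302.5, 149.2], [291, 137, 23, 26])]
 red [(np.int32(14), [295.2, 128.6], [294, 126, 3, 6])] []
 yellow [(np.int32(130), [356.8, 225.6], [349, 220, 16, 12]), (np.int32(62), [332.3, 242.4], [328, 239, 10, 8])]
```

View pics/c1.png

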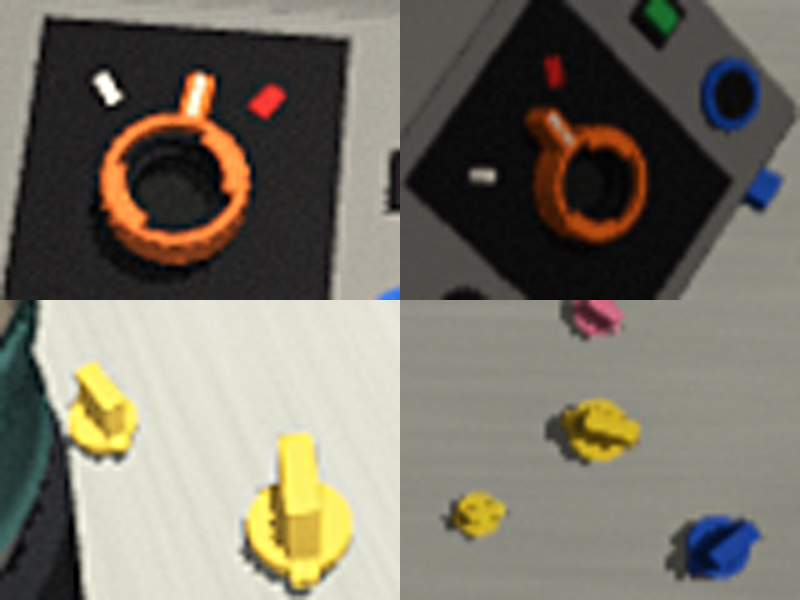

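The crop confirms the choice: the larger yellow cap is at side (264,340), top (356,226), with its handle lying roughly along the side camera's viewing direction. The ring is part-way, with the lever between the white mark (side 297,171; top 281,150) and the red mark (side 329,174; top 295,129).

```bash
python3 - <<'E'
from h import *
from scipy.optimize import least_squares
W=dict(side=(297.1,171.3),top=(280.9,149.7));Rd=dict(side=(329,173.9),top=(295.2,128.8));C=dict(side=(310.4,188.3),top=(303.9,150.9))
for k,d in dict(white=W,red=Rd,ring=C,cap=dict(side=(264.3,339.9),top=(355.9,225.5))).items(): print(k,*tri(d["side"],d["top"]))
def frame(yaw): return Rn.from_euler("z",yaw).as_matrix()@Rn.from_euler("y",-35,degrees=True).as_matrix()
pts=[(W,np.array([.068*np.cos(.6),.068*np.sin(.6),0])),(Rd,np.array([.068*np.cos(.6),-.068*np.sin(.6),0])),(C,np.array([0,0,.026]))]
def res(p,full=True):
    R=frame(p[3]); r=[proj(n,p[:3]+R@q)-d[n] for d,q in pts for n in("side","top")]
    return np.ravel(r)
s=least_squares(res,[.55,-.13,.187,.8]); print(s.x,np.degrees(s.x[3]),s.fun.round(2))
np.save("inlet.npy",s.x); R=frame(s.x[3])
# lever
n="side"
def ond(n,uv,h):
    o,d=ray(n,uv);z=R[:,2];P=s.x[:3]+z*h;p=o+d*(((P-o)@z)/(d@z));return R.T@(p-s.x[:3])
for n,uv in(("side",(276+199/5-.5,154+93/5-.5)),("top",(265+161/5-.5,115+127/5-.5))):
    q=ond(n,uv,.025);print("lever",q,"value",.6-np.arctan2(q[1],q[0]))
# cap handle
f=lambda x,y:(205+x/5-.5,295+(y-300)/5-.5)
a,b=plane("side",f(297,440),.047),plane("side",f(302,508),.047);print("handle",a,b,np.degrees(np.arctan2(*(a-b)[[1,0]])),(a+b)/2)
g=lambda x,y:(317+(x-400)/5-.5,200+(y-300)/5-.5)
a,b=plane("top",g(583,416),.047),plane("top",g(635,430),.047);print("top handle",a,b,np.degrees(np.arctan2(*(a-b)[[1,0]])))
print("lug",plane("side",f(302,578),.0145), "flange top view",plane("top",(355.9,225.5),.0145),"side",plane("side",(264.3,339.9),.0145))
E
```

```text
white [ 0.59386542 -0.05798484  0.21987858] 0.0022257315282540584
red [ 0.65899221 -0.09901759  0.21974122] 0.0014196966639257755
ring [ 0.59584837 -0.12618114  0.20803036] 0.0016430631884895679
cap [ 0.40278489 -0.32777886  0.012898  ] 0.00031857893122421663
[ 0.60263718 -0.11603878  0.18736384  1.00349024] 57.495755257889726 [-0.27 -0.04 -0.35 -0.71 -0.25 -0.08 -0.3  -0.45 -0.31  0.47  0.95  0.09]
lever [ 0.04468941 -0.00745214  0.025     ] value 0.7652336472554175
lever [ 0.04318877 -0.00645874  0.025     ] value 0.7484466379475974
handle [ 0.4073991  -0.31506865  0.047     ] [ 0.39792255 -0.34498749  0.047     ] 72.42483349603872 [ 0.40266083 -0.33002807  0.047     ]
top handle [ 0.40770402 -0.30903636  0.047     ] [ 0.39956442 -0.34266087  0.047     ] 76.3919995995622
lug [ 0.39542399 -0.35055421  0.0145    ] flange top view [ 0.40244829 -0.32728478  0.0145    ] side [ 0.40252067 -0.3289398   0.0145    ]
```

The fit is consistent: inlet z is 0.187, ring value is about 0.76, and the two cameras agree within 2 mm. Next I check reachability of all the poses.

```bash
cat >> h.py <<'E'
def frame(yaw): return Rn.from_euler("z",yaw).as_matrix()@Rn.from_euler("y",-35,degrees=True).as_matrix()
P=np.load("inlet.npy"); O=P[:3]; F=frame(P[3])
def rpy(zt,yt): 
    return Rn.from_matrix(np.c_[np.cross(yt,zt),yt,zt]).as_euler("xyz",degrees=True).tolist()
def at(h,phi,off=(0,0)):
    "TCP on the inlet axis h above the deck, finger line at angle phi (rad) from inlet x"
    return (O+F@[off[0],off[1],h]).tolist(), rpy(-F[:,2],F@[np.cos(phi),np.sin(phi),0])
CAP=np.array([.4025,-.328]); CY=np.radians(73)
def capp(z,flip=0):
    a=CY-np.pi/2+flip*np.pi
    return [*CAP,z], rpy(np.array([0,0,-1.]),np.array([np.cos(a),np.sin(a),0]))
E
python3 - <<'E'
from h import *
print(F[:,2], "tub",plane("top",(380,157),.105))
for h in(.15,.024):
  for d in range(-180,180,20):
    q=manip.ik(*at(h,np.radians(d))); print(h,d,None if q is None else np.round(q).tolist())
for f in(0,1):
  q=manip.ik(*capp(.047,f));print("cap",f,None if q is None else np.round(q).tolist())
E
```

```text
[-0.30821823 -0.48372663  0.81915204] tub [ 0.61580834 -0.38593229  0.105     ]
0.15 -180 [-41.0, 11.0, -6.0, 79.0, 35.0, 170.0]
0.15 -160 [-41.0, 11.0, -6.0, 79.0, 35.0, 150.0]
0.15 -140 [-41.0, 11.0, -6.0, 79.0, 35.0, 130.0]
0.15 -120 [-41.0, 11.0, -6.0, 79.0, 35.0, 110.0]
0.15 -100 [-41.0, 11.0, -6.0, 79.0, 35.0, 90.0]
0.15 -80 [-41.0, 11.0, -6.0, 79.0, 35.0, 70.0]
0.15 -60 [-41.0, 11.0, -6.0, 79.0, 35.0, 50.0]
0.15 -40 [-41.0, 11.0, -6.0, 79.0, 35.0, 30.0]
0.15 -20 [-41.0, 11.0, -6.0, 79.0, 35.0, 10.0]
0.15 0 [-41.0, 11.0, -6.0, 79.0, 35.0, -10.0]
0.15 20 [-41.0, 11.0, -6.0, 79.0, 35.0, -30.0]
0.15 40 [-41.0, 11.0, -6.0, 79.0, 35.0, -50.0]
0.15 60 [-41.0, 11.0, -6.0, 79.0, 35.0, -70.0]
0.15 80 [-41.0, 11.0, -6.0, 79.0, 35.0, -90.0]
0.15 100 [-41.0, 11.0, -6.0, 79.0, 35.0, -110.0]
0.15 120 [-41.0, 11.0, -6.0, 79.0, 35.0, -130.0]
0.15 140 [-41.0, 11.0, -6.0, 79.0, 35.0, -150.0]
0.15 160 [-41.0, 11.0, -6.0, 79.0, 35.0, -170.0]
0.024 -180 [-33.0, 14.0, -15.0, 61.0, 35.0, 179.0]
0.024 -160 [-33.0, 14.0, -15.0, 61.0, 35.0, 159.0]
0.024 -140 [-33.0, 14.0, -15.0, 61.0, 35.0, 139.0]
0.024 -120 [-33.0, 14.0, -15.0, 61.0, 35.0, 119.0]
0.024 -100 [-33.0, 14.0, -15.0, 61.0, 35.0, 99.0]
0.024 -80 [-33.0, 14.0, -15.0, 61.0, 35.0, 79.0]
0.024 -60 [-33.0, 14.0, -15.0, 61.0, 35.0, 59.0]
0.024 -40 [-33.0, 14.0, -15.0, 61.0, 35.0, 39.0]
0.024 -20 [-33.0, 14.0, -15.0, 61.0, 35.0, 19.0]
0.024 0 [-33.0, 14.0, -15.0, 61.0, 35.0, -1.0]
0.024 20 [-33.0, 14.0, -15.0, 61.0, 35.0, -21.0]
0.024 40 [-33.0, 14.0, -15.0, 61.0, 35.0, -41.0]
0.024 60 [-33.0, 14.0, -15.0, 61.0, 35.0, -61.0]
0.024 80 [-33.0, 14.0, -15.0, 61.0, 35.0, -81.0]
0.024 100 [-33.0, 14.0, -15.0, 61.0, 35.0, -101.0]
0.024 120 [-33.0, 14.0, -15.0, 61.0, 35.0, -121.0]
0.024 140 [-33.0, 14.0, -15.0, 61.0, 35.0, -141.0]
0.024 160 [-33.0, 14.0, -15.0, 61.0, 35.0, -161.0]
cap 0 [-46.0, 16.0, -28.0, 46.0, 0.0, 61.0]
cap 1 [-46.0, 16.0, -28.0, 46.0, 0.0, -119.0]
```

```bash
python3 - <<'E'
from h import *
a0=np.radians(-99); a1=a0+.757
manip.move_gripper(.085); 
manip.move_ptp(*at(.12,a0)); print(manip.get_t())
print(manip.move_straight(*at(.024,a0),rate=.08,max_force=12),manip.get_contact_force(),F.T@(np.array(manip.get_tool_pos())-O))
manip.move_gripper(.06,40); print("gap",manip.get_finger_gap(),manip.get_contact_force(),manip.get_t())
q=manip.ik(*at(.024,a1)); print(np.round(manip.get_qpos(),1),np.round(q,1))
manip.move_joints(q); print(manip.get_moment(),manip.get_t())
t,s=manip.capture("top"),manip.capture("side")
c=lambda im,x,y:cv2.resize(im[y:y+90,x:x+120],(400,300),interpolation=cv2.INTER_CUBIC)
cv2.imwrite("pics/c2.png",np.hstack([c(s,255,135),c(t,245,100)]))
E
```

```text
2.2167
False [-0.24248773 -0.13463693  0.31842072] [ 0.000155   -0.000464    0.02454768]
gap 0.06498089600687318 [-5.07290395 -1.06366656  6.8794102 ] 3.9
[-33.5  14.3 -14.8  61.6  35.   97.8] [-33.5  14.4 -14.9  61.4  35.   54.5]
[ 0.4794041   1.47907908 -0.38392182] 4.65
```

View pics/c2.png

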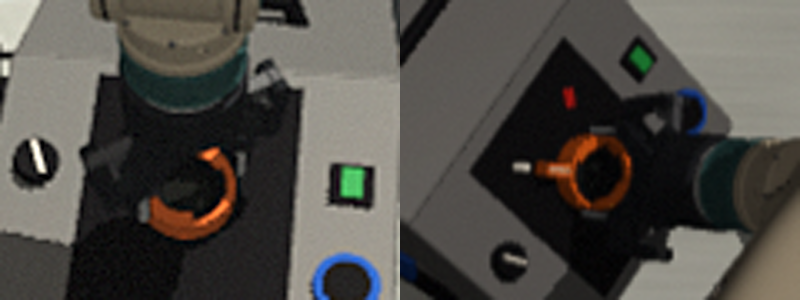

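The ring is open: in the top view the lever lines up with the white mark (about crop (545,170)). Now I fetch the cap.

```bash
python3 - <<'E'
from h import *
manip.move_gripper(.085)
manip.move_straight(at(.13,0)[0],rate=.15)
manip.move_gripper(.045)
manip.move_ptp(*capp(.14))
print(manip.move_straight(*capp(.045),rate=.1,max_force=8))
manip.move_gripper(0.005,30); print("gap",manip.get_finger_gap(),manip.get_contact_force(),manip.get_t())
t,s=manip.capture("top"),manip.capture("side")
c=lambda im,x,y:cv2.resize(im[y:y+90,x:x+120],(400,300),interpolation=cv2.INTER_CUBIC)
cv2.imwrite("pics/c3.png",np.hstack([c(s,205,280),c(t,297,180)]))
E
```

```text
False
gap 0.013273336264257042 [0.53821753 0.12199838 3.02611907] 8.9417
```

View pics/c3.png

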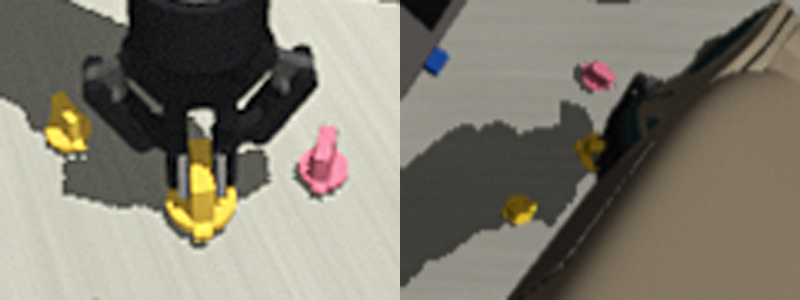

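The larger yellow cap is gripped by its handle (gap 13.3 mm), with pink and the small yellow untouched. I lift it and hover just above the ring to check alignment.

```bash
python3 - <<'E'
from h import *
manip.move_straight(capp(.16)[0],rate=.12)
manip.move_ptp(*at(.13,0))
manip.move_straight(*at(.085,0),rate=.1)
manip.dwell(.2)
print("gap",manip.get_finger_gap(),manip.get_t(),F.T@(np.array(manip.get_tool_pos())-O))
t,s=manip.capture("top"),manip.capture("side")
cv2.imwrite("pics/top4.png",t);cv2.imwrite("pics/side4.png",s)
c=lambda im,x,y:cv2.resize(im[y:y+60,x:x+80],(400,300),interpolation=cv2.INTER_CUBIC)
for im,n in((s,"side"),(t,"top")):
    print(n,blobs(im,(20,120,60),(32,255,255),10))
    for h in(.085-.028,.085-.045): print(proj(n,O+F@[0,0,h]))
cv2.imwrite("pics/c4.png",np.hstack([c(s,270,145),c(t,265,120)]))
E
```

```text
gap 0.01302839265549651 12.0667 [ 0.0001596  -0.00061389  0.08587309]
side [(np.int32(119), [315.3, 185.3], [304, 175, 19, 18]), (np.int32(173), [224.7, 317.6], [219, 308, 13, 18])]
[309.93772044 182.80309187]
[310.01979451 186.12461033]
top [(np.int32(128), [310.4, 152.0], [305, 144, 14, 16])]
[311.3957262  151.57491617]
[307.76520698 151.24943995]
```

View pics/c4.png

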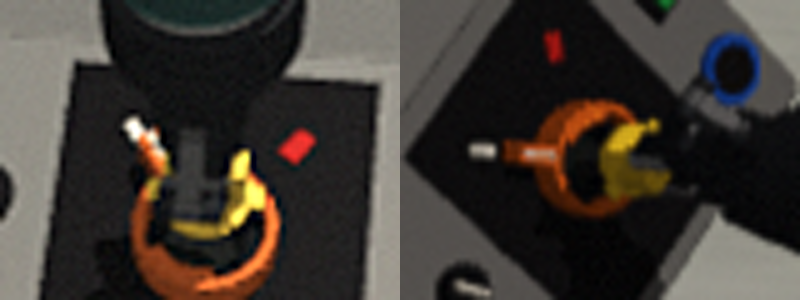

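In the side view the cap's lug-to-lug centre sits at column 311, the same as the ring's. The lugs point at ±y and the handle looks square. I lower it with a force guard.

```bash
python3 - <<'E'
from h import *
loc=lambda:(F.T@(np.array(manip.get_tool_pos())-O)).round(4)
f=lambda:(F.T@np.array(manip.get_contact_force())).round(1)
print(f())
for h,lim in((.058,8),(.052,8),(.0465,12)):
    r=manip.move_straight(*at(h,0,(0,.001)),rate=.03,max_force=lim)
    print(h,r,loc(),f(),manip.get_moment().round(2),manip.get_t())
    if r: break
E
```

```text
[-0.3  0.2  0.2]
0.058 False [0.0001 0.0009 0.0582] [-1.1  0.5  0.1] [-0.58  0.38  0.01] 13.2167
0.052 False [-0.0001  0.0012  0.0517] [ 0.2  0.5 -0.2] [-0.57  0.37 -0.02] 13.5667
0.0465 True [0.0001 0.0004 0.0475] [0.2 1.  4.7] [-0.33  0.33  0.11] 13.8167
```

```bash
python3 - <<'E'
from h import *
loc=lambda:(F.T@(np.array(manip.get_tool_pos())-O)).round(4)
f=lambda:(F.T@np.array(manip.get_contact_force())).round(1)
r=manip.move_straight(*at(.0455,0,(0,.0005)),rate=.02,max_force=12); manip.dwell(.2); print(r,loc(),f())
manip.move_gripper(.03); manip.dwell(.2); print(f())
manip.move_straight(at(.13,0)[0],rate=.15)
q=manip.ik(*at(.16,np.radians(-50)));
t,s=manip.capture("top"),manip.capture("side"); print(manip.get_t())
cv2.imwrite("pics/top5.png",t);cv2.imwrite("pics/side5.png",s)
c=lambda im,x,y:cv2.resize(im[y:y+60,x:x+80],(400,300),interpolation=cv2.INTER_CUBIC)
for im,n in((s,"side"),(t,"top")):
    print(n,blobs(im,(20,120,60),(32,255,255),10)[:1],[proj(n,O+F@[0,0,h]).round(1).tolist() for h in(.049,.019)])
cv2.imwrite("pics/c5.png",np.hstack([c(s,270,155),c(t,265,120)]))
E
```

```text
False [0.0001 0.0003 0.0475] [-1.6  4.7 13.5]
[-0.4 -0.2  0.3]
15.5917
side [(np.int32(282), [310.4, 189.9], [299, 182, 24, 18])] [[310.0, 184.4], [310.1, 190.1]]
top [(np.int32(176), [305.2, 151.2], [298, 144, 17, 15])] [[309.7, 151.4], [303.4, 150.9]]
```

View pics/c5.png

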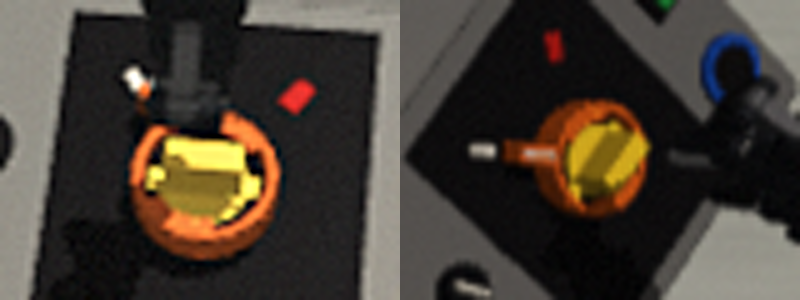

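The cap sits home inside the ring, flange level in the rim with lugs at ±y. The TCP stopped at 47.5 mm, against 47 expected; on the rim it would have been 53. Now I lock the ring.

```bash
python3 - <<'E'
from h import *
f=lambda:(F.T@np.array(manip.get_contact_force())).round(1)
a0=.6-np.pi/2; a1=a0-1.21; o=(0,.0004)
manip.move_gripper(.085)
manip.move_ptp(*at(.13,a0,o))
print(manip.move_straight(*at(.025,a0,o),rate=.08,max_force=12),f())
manip.move_gripper(.06,40); print("gap",manip.get_finger_gap(),f())
manip.move_joints(manip.ik(*at(.025,a1,o))); manip.dwell(.3); print(f(),manip.get_moment().round(2),manip.get_t())
manip.move_gripper(.085); print(manip.move_straight(at(.14,a1)[0],rate=.12,max_force=20))
manip.move_ptp([.45,-.3,.42],rpy(np.array([0,0,-1.]),np.array([0,1.,0])))
manip.dwell(.2); t,s=manip.capture("top"),manip.capture("side"); print(manip.get_t())
cv2.imwrite("pics/top6.png",t);cv2.imwrite("pics/side6.png",s)
c=lambda im,x,y:cv2.resize(im[y:y+60,x:x+80],(400,300),interpolation=cv2.INTER_CUBIC)
cv2.imwrite("pics/c6.png",np.vstack([np.hstack([c(s,270,155),c(t,265,120)]),np.hstack([cv2.resize(s,(400,300)),cv2.resize(t,(400,300))])]))
E
```

```text
False [-0.6  0.2  0.3]
gap 0.06477319426301742 [-1.1  4.   7.3]
[-1.5  4.5  7.8] [-0.44  0.96  0.99] 20.325
False
24.3917
```

View pics/c6.png

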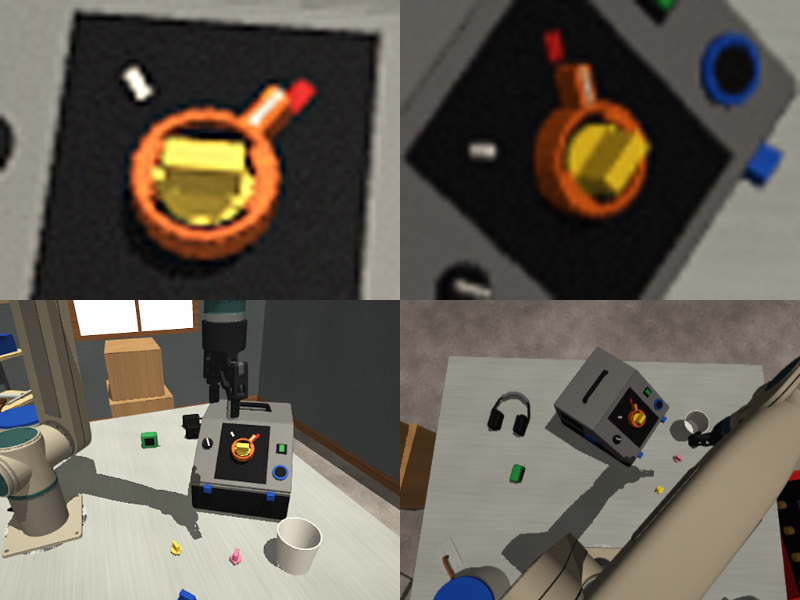

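The lever now points at the red mark, the cap is under the tabs, and nothing else has moved. I check the lever angle numerically before handing in.

```bash
python3 - <<'E'
from h import *
for n,b in(("side",(270,155)),("top",(265,120))):
    im=cv2.imread(f"pics/{n}6.png"); old=cv2.imread(f"pics/{n}0.png")
    hsv=cv2.cvtColor(im,cv2.COLOR_BGR2HSV)
    c0=O+F@[.045*np.cos(.6),-.045*np.sin(.6),.025]; u,v=proj(n,c0).round().astype(int)
    m=np.zeros(im.shape[:2],np.uint8); m[v-6:v+7,u-6:u+7]=1
    w=(hsv[...,1]<135)&(hsv[...,2]>130)&(m>0)
    ys,xs=np.nonzero(w); 
    if len(xs)==0: print(n,"none",hsv[v-3:v+4,u-3:u+4,1]);continue
    o,d=ray(n,(xs.mean(),ys.mean())); z=F[:,2]; p=o+d*(((O+z*.025-o)@z)/(d@z)); q=F.T@(p-O)
    print(n,len(xs),q.round(4),.6-np.arctan2(q[1],q[0]))
E
```

```text
side 19 [ 0.0361 -0.0261  0.025 ] 1.2252559188609227
top 5 [ 0.0351 -0.0245  0.025 ] 1.2089722618998304
```

```bash
python3 -c "
from station import manip
print(manip.sign_off(), manip.get_t())"
```

```text
the job is handed in; nothing more can be done
the job is handed in; nothing more can be done
```

The job is handed in: the cap is seated in the inlet and the ring is turned to the red mark, measured at about 1.21–1.23 rad (1.2 is the locked stop). At 24.4 s of the 72 s allowed, the arm was clear of everything and the tape measure, tub and ear defenders showed no movement in the last pictures; sign-off did not report the verdict.

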